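Snap the drain plate onto its drip tray

ROBOT

A 6-joint arm with a two-finger parallel gripper is mounted at the origin on a cart in front of the work surface, level with it; the furniture and walls round the work are solid. World frame = base frame: x ahead of the robot, y to its left, z up, the work surface at z = 0. Lengths are in m, angles in rad, forces in N, time in s.
With the tool pointing down it reaches from about 0.25 to 0.8 m from the base axis. Payload 3.9 kg.
Tool frame: the origin (TCP) lies between the finger pads; the fingertips stand 19 mm ahead of it and the grasp point (between the pads) is the TCP; z points along the fingers, y is the direction in which the jaws open and shut (so a half turn about z gives the same grasp; the last joint's range is limited). The gripper opens to 85 mm and grips with 20 to 120 N. Pads are 22 mm wide; open, the fingers measure 114 mm over their backs; the gripper's body (76 mm by 85 mm) begins 54 mm behind the grasp point. The pads swing forward as they close: fully open they stand 13 mm farther back than shut.
Start: joints at [1.213, 0.26, -0.138, 1.173, 0, 1.571], TCP at [0.184, 0.492, 0.25] pointing down, gripper open.
Joint ranges: [-2.78, 2.78], [-0.83, 1.72], [-1.28, 1.37], [-1.9, 2.12], [-1.57, 1.48], [-3.14, 3.14]. Speed limits (rad/s): [2.57, 2.57, 3.14, 3.14, 3.14, 3.14].

INTERFACE

Orientations are given as [roll, pitch, yaw] about the fixed x, y, z axes, in that order (R = Rz(yaw) Ry(pitch) Rx(roll)).
In Python, from station import arm gives the robot as it stands. The module is installed in compiled form; this text tells all that it offers.
- The arm moves only by the tool arm_command, never from a script. Its argument "motion" is a list of rows, each a list of 5 numbers: the shift along the tool's x, y, z in mm, then the turn about the tool's z in degrees, then the closure, from 0 (fully open) to 1 (shut). A call has 1 to 5 rows; each row is the pose to reach, as a shift and turn from the pose measured when the call began, along the tool's axes at that moment; what a row does not reach only later rows make up. A row lasts 1/12 s, in which the tool goes at most 41.7 mm and 7.16 degrees, less where a joint would pass 70% of its speed; a pose out of reach is approached as far as the arm can. A call with a gripper value outside its range is refused whole. The fingers move at their own pace and stop on an object; the grip force is fixed at half the most. Time passes only in rows, so rows that repeat a pose let the fingers close. It gives the time, the measured TCP pose, the force and the opening at its end, in the units of the state.
- arm.get_obs(): the state, without advancing time (a new reading comes with each control period).
- arm.snapshot(name): name is "scene" or "top"; returns a dict with "pixels" (384x512x3 uint8, blue, green, red), "intrinsics" (3x3 intrinsics, pixels), "xyz" and "rotation" of the camera in the world. Camera axes: x right, y down, z forward; pixel columns grow to the right and rows downward; lengths in m; the calibration is good to about 2 mm. A picture is of the moment at which its call begins. There is no depth.
- arm.finish_job(): hands the job in, once; it reports no verdict.
The state is a dict: "time": time; "qpos": joint angles; "joint_velocities": joint speeds; "joint_efforts": joint torques, N m; "eef_pos": TCP position; "tool_rot": TCP orientation; "wrist_force": force on the tool from outside, world axes, zero at the start; "ft_torque": the same for the moment, N m; "width": finger opening in m.
Only numpy, scipy, OpenCV 4.12 (cv2) and the standard library are available. Lean on these libraries where they do the work, as an engineer would, in place of code of your own. Each camera call takes 0.05 s, during which the arm holds its last target.

TASK

Put the steel drain plate back on its drip tray: take it by its grip bar, lower it level over the tray's four snap posts, let go, and then press it down evenly, one end and then the other, until all four posts have clicked through and every corner is locked down. Press with feeling, no harder than about 25 N, keep the plate near level, and leave the other things standing where they are.

Things in the scene. Friction and masses are not known exactly. Their poses are not given: they have to be found in the camera images.
- plate: the loose drain plate: a flat sheet of steel lying level, 130 mm (its x) by 190 mm (its y), 2 mm thick, about 0.3 kg, with four long slots and four round holes of 12 mm diameter at x = +-50, y = +-82 mm. Origin at the centre of its underside, z up. Turned half round it fits just as well
- plate_grip (a point): where to grip the plate's black upright bar: 10 mm thick (plate x), 64 mm long (plate y), on the middle of the plate; this point is on its centre line, 26 mm above the plate's underside and 10 mm below the bar's top. Same axes as the plate
- plate_end_r (a point): top face of the plate's solid end at y = -82 mm, midway between two holes (50 mm from each): a good place to press with closed fingers, which drives both posts of that end
- plate_end_l (a point): the same place to press at the other end, y = +82 mm
- plate_fr (a point): centre of the plate's hole at x = -50, y = -82 mm of the plate, at the level of its underside
- plate_br (a point): centre of the plate's hole at x = 50, y = -82 mm of the plate, at the level of its underside
- plate_fl (a point): centre of the plate's hole at x = -50, y = 82 mm of the plate, at the level of its underside
- plate_bl (a point): centre of the plate's hole at x = 50, y = 82 mm of the plate, at the level of its underside
- tray: the drip tray: a shallow grey pan, 150 mm (its x) by 210 mm (its y), rim 20 mm above the worktop, held fast sideways by its four soft feet; origin at the centre of its underside on the worktop, z up. Four black snap posts stand in it at x = +-50, y = +-82 mm
- tray_pan (a joint): how far the pan is pushed down into its soft feet (m): 0 empty, about 1 mm for every 12 N. It must not be pushed more than 3 mm, even for a moment
- tray_seat (a point): centre of the tray's post pattern, 25 mm above the worktop, same axes as the tray: here the centre of the plate's underside lies when it is locked. Set down loosely over the post tips, the plate rests on the barbs about 4.5 to 6 mm above this point; any corner that does not lock comes up again to about that height
- post0 (a point): tip of the post at x = -50, y = -82 mm of the tray, 40 mm above the worktop. Neck 8.4 mm diameter, tip tapering to 3 mm over the last 6 mm. Two spring barbs on the neck measure 18 mm over both; round its foot a springy rubber collar, its top 28 mm above the worktop
- post1 (a point): tip of the like post at x = 50, y = -82 mm. How a post clicks: its barbs first give way (about 5 N a post, then a drop in force): the plate is then only half home and not locked. Pressed on against the rubber collar (about 3 N per mm and post) until the barbs spring out above it, the plate is held. Stop sooner and it comes up again
- post2 (a point): tip of the like post at x = -50, y = 82 mm. Pressed midway between its two posts, an end clicks home at about 12 to 17 N, while the plate and tray are squeezed 1 to 2 mm below the locked height; they come up to it when let go. A press built up slowly (about 10 mm/s) to 20 N is enough. All four posts at once would take about 25 to 35 N, too much
- post3 (a point): tip of the like post at x = 50, y = 82 mm
- salt_shaker: bystander: a salt shaker, 44 mm across and 90 mm tall, standing; origin at the centre of its foot
- glass: bystander: a drinking glass, 80 mm across and 91 mm tall, standing; origin at the centre of its foot
- jar: bystander: a small jar with a yellow lid, 66 mm across and 90 mm tall, standing; origin at the centre of its foot
- vial: bystander: a small amber dropper bottle, 33 mm across and 102 mm tall, standing behind the work; origin at the centre of its foot

How it is judged:
On the way, in this order (a step that is already met when the one before it is completed fails the run):
1. the plate lies over the tray with all four post tips through its holes, every corner at most 10 mm above its locked height (horizontal distance between plate and tray_seat below 0.005 m and angle between the y axis of plate and the y axis of tray_seat, either way round below 0.06 rad and z of each of plate_fr, plate_br, plate_fl, plate_bl in the frame of tray_seat below 0.01 m), for 0.2 s.
2. all four corners are locked down: each at most 0.8 mm above the locked height (horizontal distance between plate and tray_seat below 0.005 m and angle between the y axis of plate and the y axis of tray_seat, either way round below 0.06 rad and z of each of plate_fr, plate_br, plate_fl, plate_bl in the frame of tray_seat below 0.0008 m), for 0.2 s.
At the end, for the whole second after the job is handed in: The plate lies on the tray, its centre within 5 mm of the tray's and its long side within 0.06 rad of the tray's, all four holes' undersides less than 0.8 mm above (and not over 4 mm below) the locked height, at rest (all of step 2 and z of each of plate_fr, plate_br, plate_fl, plate_bl in the frame of tray_seat above -0.004 m and linear speed of plate below 0.02 m/s); the robot touches nothing.
It fails at once if the tray is pressed down more than 3 mm into its feet (a press of some 32 N) (value of joint tray_pan above 0.003 m).
It fails at once if the plate is tilted by more than 0.2 rad (angle between plate's own z axis and vertical above 0.2 rad).
It fails at once if the salt shaker, glass, jar or dropper bottle is moved more than 25 mm (distance of any of salt_shaker, glass, jar, vial from where it was at the start of the episode above 0.025 m).
It also fails if it takes over 62 s, if anything falls off the work surface, if the arm or the gripper's body presses on something with over 40 N, if the wrist force passes 120 N, or if a joint passes its speed limit or range.

## Working session

There is one attempt and no reset: what is moved stays moved. The work goes in short steps, Python scripts to look and compute and a tool call to move; the robot and the scene stay as the last step left them, time stands still between calls to the robot, and variables do not carry over. Pictures are saved under pics/ and viewed, and the job is handed in when it is done.

Besides the shell and the picture viewer there is one more tool, called after "Request:" as name(argument=value, ...), one argument or row to a line, values as JSON. arm_command: Moves the arm, as the interface text tells. Its arguments: {"type":"object","properties":{"motion":{"type":"array"}},"required":["motion"]}

```bash
mkdir -p pics
python3 - <<'E'
from station import arm
import cv2
for n in("scene","top"):
    s=arm.snapshot(n); cv2.imwrite(f"pics/{n}0.png",s["pixels"]); print(n,s["intrinsics"],s["xyz"],s["rotation"])
print(arm.get_obs())
E
```

```text
scene [[435.11194634   0.         257.74558639]
 [  0.         435.11194634 184.20843287]
 [  0.           0.           1.        ]] [0.16341601 1.41853459 0.90357794] [-2.09100461 -0.02056764 -2.89699602]
top [[460.9275883    0.         259.72985136]
 [  0.         460.9275883  201.82255154]
 [  0.           0.           1.        ]] [ 0.36170437 -0.00307068  1.80105682] [-3.04476386 -0.00704555 -1.58554206]
{'time': 0.1, 'qpos': array([ 1.21298391e+00,  2.60582497e-01, -1.39236090e-01,  1.17272531e+00,
        5.55257678e-06,  1.57082176e+00]), 'joint_velocities': array([ 6.47952130e-05, -1.01849209e-03,  3.38971916e-03, -8.70719112e-06,
        5.13266620e-04,  4.97928083e-04]), 'joint_efforts': array([-1.02998317e-04, -4.06507266e+01,  2.54528099e+01,  1.01263160e-02,
        2.46043732e-05,  1.01205802e-05]), 'eef_pos': array([0.18366108, 0.49119883, 0.24956842]), 'tool_rot': array([-3.13984508e+00, -5.50812356e-06,  2.78375480e+00]), 'wrist_force': array([-0.79572525, -0.34605151,  0.23080536]), 'ft_torque': array([-0.0003251 ,  0.03799581, -0.0558132 ]), 'width': 0.08523598087038163}
```

View pics/scene0.png

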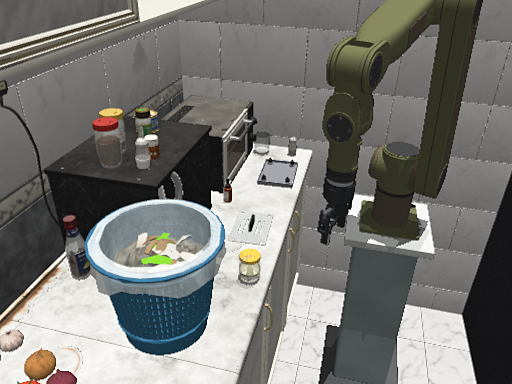

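View pics/top0.png

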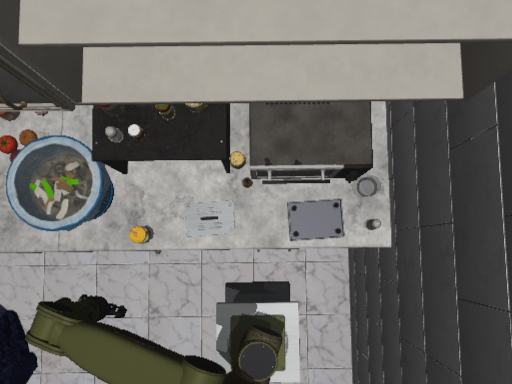

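The scene picture shows the plate at about (250,228) and the tray at (278,172). In the top picture the plate is near (210,217), the tray near (315,219), the jar at (140,234), the vial at (247,183), the glass at (367,186) and the shaker at (373,224). I'll enlarge both areas for measuring.

```bash
cat > h.py <<'E'
import numpy as np, cv2
from scipy.spatial.transform import Rotation as Ro
def cam(s):
    return s["intrinsics"],np.array(s["xyz"]),Ro.from_euler('xyz',s["rotation"]).as_matrix()
def proj(s,P):
    K,t,R=cam(s); c=(np.atleast_2d(P)-t)@R; p=c@K.T; return p[:,:2]/p[:,2:]
def ray(s,uv,z):
    K,t,R=cam(s); d=np.c_[np.atleast_2d(uv),np.ones(len(np.atleast_2d(uv)))]@np.linalg.inv(K).T@R.T
    return t+d*((z-t[2])/d[:,2])[:,None]
E
python3 - <<'E'
from station import arm
from h import *
s=arm.snapshot("top"); np.save("top.npy",s,allow_pickle=True); im=s["pixels"]
s2=arm.snapshot("scene"); np.save("scene.npy",s2,allow_pickle=True)
a=cv2.resize(im[190:250,175:245],None,fx=8,fy=8,interpolation=cv2.INTER_CUBIC)
b=cv2.resize(im[190:250,280:350],None,fx=8,fy=8,interpolation=cv2.INTER_CUBIC)
cv2.imwrite("pics/a.png",a);cv2.imwrite("pics/b.png",b)
c=cv2.resize(s2["pixels"][150:260,215:315],None,fx=5,fy=5,interpolation=cv2.INTER_CUBIC);cv2.imwrite("pics/c.png",c)
print(ray(s,[(210,217),(315,219)],0.03))
E
```

```text
[[ 0.47759167  0.17399339  0.03      ]
 [ 0.46410596 -0.22987263  0.03      ]]
```

View pics/a.png

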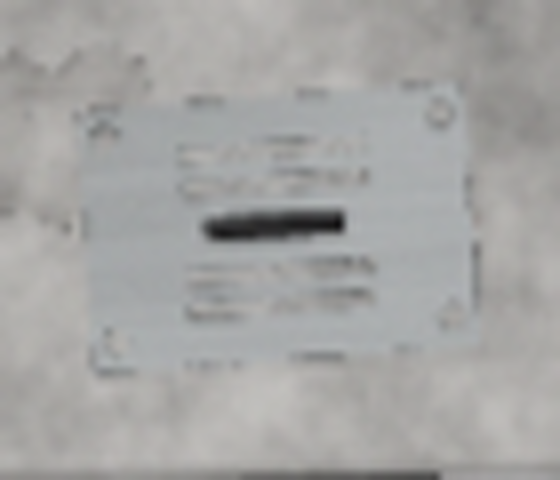

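View pics/b.png

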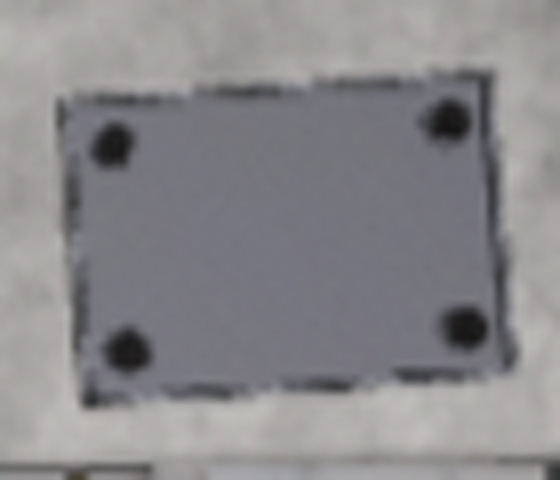

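View pics/c.png

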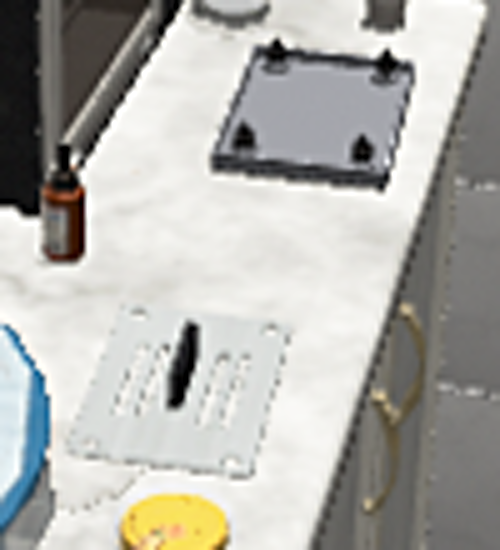

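Crop a shows the plate's corners at about (88,105), (462,86), (478,345) and (97,372), with the bar from (205,230) to (345,220). Crop b shows the post blobs at about (110,146), (447,121), (464,328) and (128,352). Next I compute both poses.

```bash
cat >> h.py <<'E'
from scipy.optimize import least_squares
def fit(s_uv_list,x0):
    # list of (s, local pts Nx3, uv Nx2); unknown x,y,yaw
    def T(q,L): c,n=np.cos(q[2]),np.sin(q[2]); return np.c_[q[0]+c*L[:,0]-n*L[:,1],q[1]+n*L[:,0]+c*L[:,1],L[:,2]]
    r=least_squares(lambda q:np.concatenate([(proj(s,T(q,L))-uv).ravel() for s,L,uv in s_uv_list]),x0)
    return r.x,np.sqrt(np.mean(r.fun**2)),r.fun
def blobs(im,x0,x1,y0,y1,thr,amin=3):
    g=cv2.cvtColor(im,cv2.COLOR_BGR2GRAY)[y0:y1,x0:x1].astype(float)
    m=(g<thr).astype(np.uint8); n,l,st,c=cv2.connectedComponentsWithStats(m,connectivity=8)
    out=[]
    for i in range(1,n):
        if st[i,4]>=amin:
            yy,xx=np.where(l==i); w=thr-g[yy,xx]; out.append(((xx*w).sum()/w.sum()+x0,(yy*w).sum()/w.sum()+y0,st[i,4]))
    return out
E
python3 - <<'E'
from h import *
top=np.load("top.npy",allow_pickle=True).item(); sc=np.load("scene.npy",allow_pickle=True).item()
for b in blobs(top["pixels"],287,342,200,238,75): print("top",np.round(b,2))
for b in blobs(sc["pixels"],255,300,155,188,50): print("sc",np.round(b,2))
for b in blobs(top["pixels"],195,225,212,224,90): print("bar",np.round(b,2))
f=lambda L,x0,y0,k:np.array([((x+.5)/k-.5+x0,(y+.5)/k-.5+y0) for x,y in L])
# tray posts, order: (+x,+y)=top-left,(+x,-y)=top right,(-x,-y),(-x,+y)
P=np.array([[.05,.082,.032],[.05,-.082,.032],[-.05,-.082,.032],[-.05,.082,.032]])
uv=f([(110,146),(447,121),(464,328),(128,352)],280,190,8)
print(fit([(top,P,uv)],[.46,-.23,0]))
tipT=P.copy();tipT[:,2]=.036
uvs=f([(277,52),(387,62),(362,152),(244,137)],215,150,5) # in scene
# scene: far = -y ; left = +x
tips=tipT[[1,2,3,0]]
q=fit([(sc,tips,uvs)],[.46,-.23,0]);print("scene tray",q)
C=np.array([[.065,.095,.002],[.065,-.095,.002],[-.065,-.095,.002],[-.065,.095,.002]])
uc=f([(88,105),(462,86),(478,345),(97,372)],175,190,8)
print(fit([(top,C,uc)],[.47,.17,0]))
us=f([(122,308),(295,325),(253,476),(66,452)],215,150,5)
for z in(0,.005,.01,.02):
  C2=C.copy();C2[:,2]+=z
  a=fit([(top,C2,uc)],[.47,.17,0]);b=fit([(sc,C2[[1,2,3,0]],us)],[.47,.17,0]);print(z,a[:2],b[:2])
B=np.array([[0,.032,.03],[0,-.032,.03]])
print(ray(top,f([(205,229),(345,219)],175,190,8),.034))
E
```

```text
top [340.   203.01   7.  ]
top [335.75 204.75  23.  ]
top [293.69 207.84  20.  ]
top [341.   213.63   8.  ]
top [337.82 230.58  23.  ]
top [295.53 233.46  24.  ]
sc [270.05 159.94  13.  ]
sc [291.83 162.19  14.  ]
sc [279.67 161.     8.  ]
sc [285.7 162.    3. ]
sc [263.35 177.1   11.  ]
sc [287.03 179.75  11.  ]
sc [258.89 181.     3.  ]
sc [276.71 183.     3.  ]
sc [291.4  185.83   4.  ]
bar [209.15 217.88  42.  ]
(array([ 0.46350577, -0.23145077,  0.05832792]), np.float64(0.1610273919527237), array([-0.11712998, -0.07809242,  0.10496512, -0.02057019,  0.29345019,
       -0.01195369, -0.28053482,  0.10594437]))
scene tray (array([ 0.45984188, -0.20321859,  0.05130746]), np.float64(0.17397402470529516), array([-0.13892768, -0.18671729,  0.17201302,  0.17244055,  0.18596806,
       -0.16238357, -0.21877086,  0.14083321]))
(array([0.47601943, 0.17784954, 0.04540528]), np.float64(0.5564152403169682), array([-0.90118487,  0.08648873,  0.81106965, -0.40576631,  0.63255617,
        0.37147541, -0.53989563, -0.07127437]))
0 (array([0.47601943, 0.17784954, 0.04540528]), np.float64(0.5564152403169682)) (array([0.4740065 , 0.18856799, 0.07121658]), np.float64(0.4177332701253769))
0.005 (array([0.47570566, 0.17734611, 0.04539531]), np.float64(0.6075168996088481)) (array([0.47231488, 0.19524119, 0.07149786]), np.float64(0.48012541558944144))
0.01 (array([0.47539192, 0.17684268, 0.04538528]), np.float64(0.6600729280162293)) (array([0.47062357, 0.2019131 , 0.07178119]), np.float64(0.5526150477281992))
0.02 (array([0.47476448, 0.17583581, 0.04536504]), np.float64(0.7686538913397789)) (array([0.46724184, 0.21525296, 0.07235393]), np.float64(0.7170330196612259))
[[0.47330625 0.21121361 0.034     ]
 [0.47714879 0.14411918 0.034     ]]
```

Run:
```python
from h import *
top=np.load("top.npy",allow_pickle=True).item(); sc=np.load("scene.npy",allow_pickle=True).item()
tcp=np.array([0.18366, 0.4912, 0.24957])
R=Ro.from_euler('xyz',[-3.1398,0,2.78375]).as_matrix()
L=np.array([[0,0,0],[0,.043,.006],[0,-.043,.006],[0,.043,-.05],[0,-.043,-.05]])
for n,s in(("top",top),("scene",sc)):
    uv=proj(s,tcp+L@R.T); print(n,uv.round(1)); 
    im=s["pixels"].copy(); 
    u,v=uv[0].astype(int); x0,y0=max(u-40,0),max(v-40,0)
    c=cv2.resize(im[y0:y0+80,x0:x0+80],None,fx=7,fy=7,interpolation=cv2.INTER_CUBIC)
    for p in uv: cv2.circle(c,tuple(((p-[x0,y0]+.5)*7).astype(int)),4,(0,0,255),-1)
    cv2.imwrite(f"pics/g_{n}.png",c)
```

```text
top [[107.6 302.9]
 [ 96.1 298.3]
 [120.3 307.2]
 [ 90.  300.3]
 [115.1 309.4]]
scene [[332.6 231.7]
 [324.8 241.9]
 [339.6 225.7]
 [327.  223.5]
 [342.1 207.9]]
```

View pics/g_scene.png

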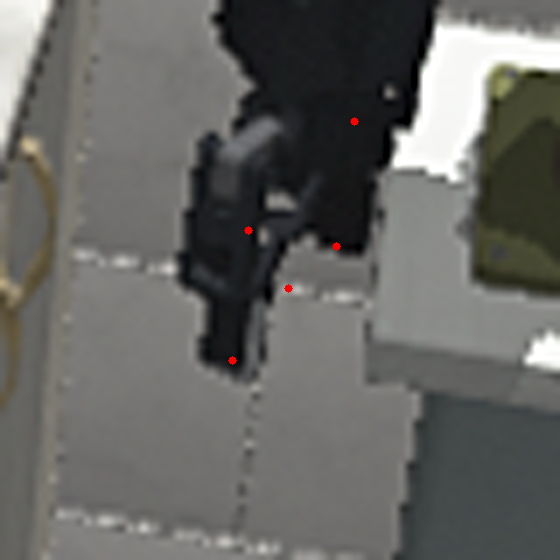

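View pics/g_top.png

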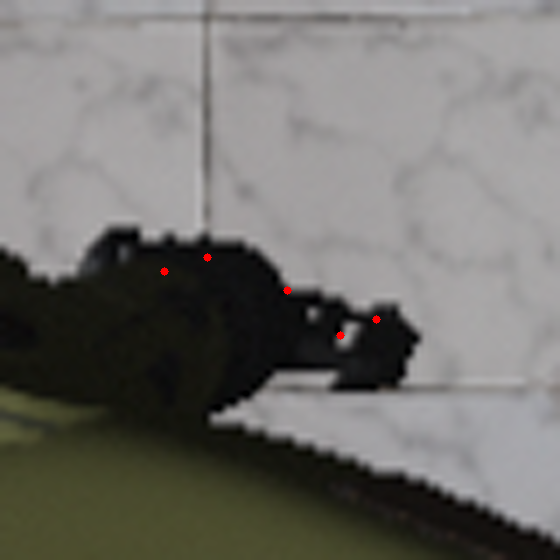

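```bash
cat >> h.py <<'E'
def go(o,x,y,z,yaw):
    R=Ro.from_euler('xyz',o["tool_rot"]).as_matrix(); d=(np.array([x,y,z])-o["eef_pos"])@R*1000
    t=-np.degrees((yaw-o["tool_rot"][2]+np.pi)%(2*np.pi)-np.pi)
    print("t",round(o["time"],2),"pos",o["eef_pos"].round(4),"rot",o["tool_rot"].round(4),"F",o["wrist_force"].round(1),"w",round(o["width"],4)); print("shift",d.round(1),"turn",t.round(2))
E
python3 - <<'E'
from h import *; from station import arm
go(arm.get_obs(),.475,.178,.2,1.62)
top=np.load("top.npy",allow_pickle=True).item()
print(ray(top,[(290,182),(247,183),(140,234),(367,186),(373,224)],.1), ray(top,[(290,182)],.2))
E
```

```text
t 0.2 pos [0.1837 0.4914 0.2498] rot [-3.1403 -0.      2.7838] F [0.3 0.1 0.2] w 0.0854
shift [-382.6 -191.4   50. ] turn 66.68
[[ 0.59933981 -0.13134071  0.1       ]
 [ 0.59778767  0.02884834  0.1       ]
 [ 0.41409386  0.42438961  0.1       ]
 [ 0.58035515 -0.41808061  0.1       ]
 [ 0.43848364 -0.43501872  0.1       ]] [[ 0.58536994 -0.1238001   0.2       ]]
```

Request:
arm_command(
  motion=[
    [-36,-18,0,6,0],
    [-72,-36,0,12,0],
    [-108,-54,0,18,0],
    [-144,-72,0,24,0],
    [-180,-90,0,30,0],
  ],
)

```text
time: 0.62
eef_pos: [0.3215, 0.3426, 0.2498]
tool_rot: [-3.14, 0.001, 2.256]
wrist_force: [0.8, 1.1, -0.4]
width: 0.0853
```

Run:
```python
from h import *; from station import arm
go(arm.get_obs(),.475,.178,.2,1.62)
```

```text
t 0.62 pos [0.3215 0.3426 0.2498] rot [-3.1405e+00  7.0000e-04  2.2559e+00] F [ 0.8  1.1 -0.4] w 0.0853
shift [-224.5   14.8   49.9] turn 36.44
```

Request:
arm_command(
  motion=[
    [-38,2,0,7,0],
    [-76,5,10,14,0],
    [-114,7,20,21,0],
    [-152,10,30,28,0],
    [-190,12,40,35,0],
  ],
)

```text
time: 1.03
eef_pos: [0.4521, 0.2014, 0.2096]
tool_rot: [-3.142, 0.001, 1.639]
wrist_force: [0.1, 0.2, -0.4]
width: 0.0854
```

Run:
```python
from h import *; from station import arm
go(arm.get_obs(),.475,.178,.2,1.62)
```

```text
t 1.03 pos [0.4521 0.2014 0.2096] rot [-3.1415e+00  9.0000e-04  1.6388e+00] F [ 0.1  0.2 -0.4] w 0.0854
shift [-24.9  21.3   9.6] turn 1.08
```

Request:
arm_command(
  motion=[
    [-13,11,25,1,0],
    [-25,21,50,1,0],
    [-25,21,80,1,0],
    [-25,21,90,1,0],
    [-25,21,90,1,0],
  ],
)

```text
time: 1.45
eef_pos: [0.4722, 0.1762, 0.1163]
tool_rot: [-3.135, 0.003, 1.62]
wrist_force: [-0.2, 0.2, -0.1]
width: 0.0855
```

```bash
cat >> h.py <<'E'
def view(name,out,box,k,pts=None):
    from station import arm
    s=arm.snapshot(name); x0,y0,x1,y1=box
    c=cv2.resize(s["pixels"][y0:y1,x0:x1],None,fx=k,fy=k,interpolation=cv2.INTER_CUBIC)
    if pts is not None:
        for p in proj(s,pts): cv2.circle(c,tuple(((p-[x0,y0]+.5)*k).astype(int)),3,(0,0,255),-1)
    cv2.imwrite("pics/"+out,c); return s
E
python3 - <<'E'
from h import *; from station import arm
o=arm.get_obs(); go(o,.475,.178,.1,1.62)
R=Ro.from_euler('xyz',o["tool_rot"]).as_matrix(); P=o["eef_pos"]+np.array([[0,0,0],[0,.0425,.006],[0,-.0425,.006]])@R.T
view("top","t2.png",(160,160,260,250),6,P); view("scene","s2.png",(200,150,320,270),5,P)
E
```

```text
t 1.45 pos [0.4722 0.1762 0.1163] rot [-3.1348e+00  3.1000e-03  1.6203e+00] F [-0.2  0.2 -0.1] w 0.0855
shift [ 1.7  3.  16.3] turn 0.02
```

View pics/t2.png

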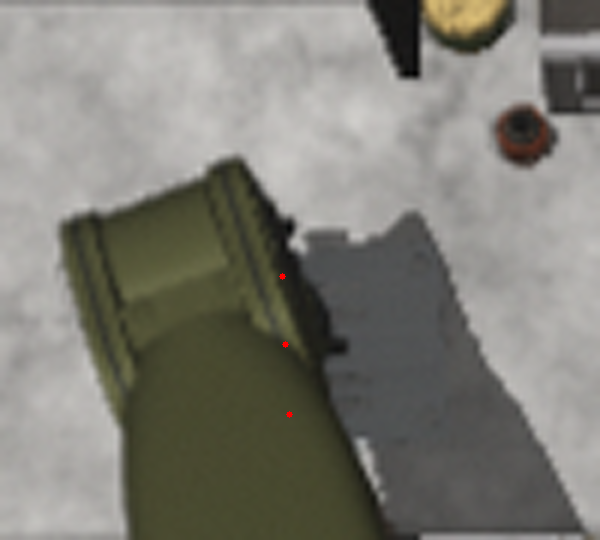

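View pics/s2.png

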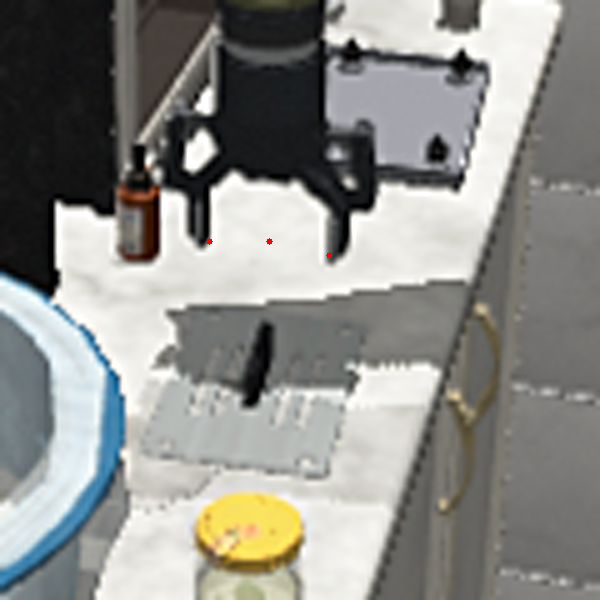

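The top view is blocked by the arm over the plate. In the scene view the fingertips, at (203,243) and (335,258) of the crop, match their projection to about 1 px. The bar stands at (258,362). Next I overlay the two pose hypotheses on the earlier scene picture.

Run:
```python
from h import *
sc=np.load("scene.npy",allow_pickle=True).item();top=np.load("top.npy",allow_pickle=True).item()
def T(q,L): L=np.array(L);c,n=np.cos(q[2]),np.sin(q[2]); return np.c_[q[0]+c*L[:,0]-n*L[:,1],q[1]+n*L[:,0]+c*L[:,1],L[:,2]]
sq=lambda a,b,z:[[a,b,z],[a,-b,z],[-a,-b,z],[-a,b,z]]
tq=[.4635,-.2315,.058];pq=[.476,.178,.05]
def draw(s,box,k,out):
    x0,y0,x1,y1=box
    c=cv2.resize(s["pixels"][y0:y1,x0:x1],None,fx=k,fy=k,interpolation=cv2.INTER_CUBIC)
    def ln(P,col,cl=True):
        p=((proj(s,P)-[x0,y0]+.5)*k).astype(int); cv2.polylines(c,[p.reshape(-1,1,2)],cl,col,1)
    ln(T(tq,sq(.075,.105,.02)),(0,0,255)); 
    for p in sq(.05,.082,0): ln(T(tq,[[p[0],p[1],.01],[p[0],p[1],.04]]),(0,255,0),False)
    ln(T(pq,sq(.065,.095,.002)),(0,0,255)); ln(T(pq,[[0,.032,.002],[0,.032,.036],[0,-.032,.036],[0,-.032,.002]]),(0,255,0)); ln(T(pq,sq(.05,.082,.002)),(255,0,0))
    cv2.imwrite("pics/"+out,c)
draw(sc,(215,145,315,265),5,"o1.png"); draw(top,(175,190,350,250),4,"o2.png")
```

```text
(no output)
```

View pics/o1.png

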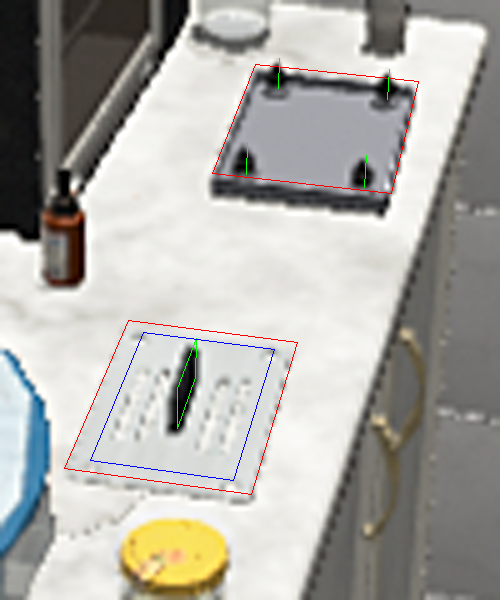

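View pics/o2.png

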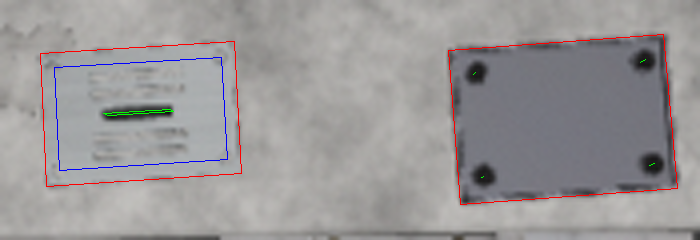

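The scene overlay agrees with the top estimate to about 1 px, so I'll use tray (0.4635, -0.2315, 0.058) and plate (0.476, 0.178, 0.05). Now I descend to the grip bar.

Run:
```python
from h import *; from station import arm
go(arm.get_obs(),.476,.178,.027,1.622)
```

```text
t 1.55 pos [0.4745 0.1777 0.1195] rot [-3.1406e+00  1.2000e-03  1.6213e+00] F [ 0.9 -0.5  1.7] w 0.0853
shift [ 0.4  1.6 92.5] turn -0.04
```

Request:
arm_command(
  motion=[
    [0,1.5,20,0,0],
    [0,1.5,40,0,0],
    [0,1.5,60,0,0],
    [0,1.5,75,0,0],
    [0,1.5,78,0,0],
  ],
)

```text
time: 1.97
eef_pos: [0.4754, 0.1778, 0.0408]
tool_rot: [-3.14, 0.002, 1.622]
wrist_force: [-0.5, -0.2, -0.2]
width: 0.0855
```

Run:
```python
from h import *; from station import arm
view("scene","s3.png",(200,150,320,270),5)
go(arm.get_obs(),.476,.178,.027,1.622)
```

```text
t 2.02 pos [0.4756 0.1779 0.0412] rot [-3.1398e+00  1.5000e-03  1.6220e+00] F [ 0.2  0.5 -0.4] w 0.0851
shift [ 0.1  0.4 14.2] turn 0.0
```

View pics/s3.png

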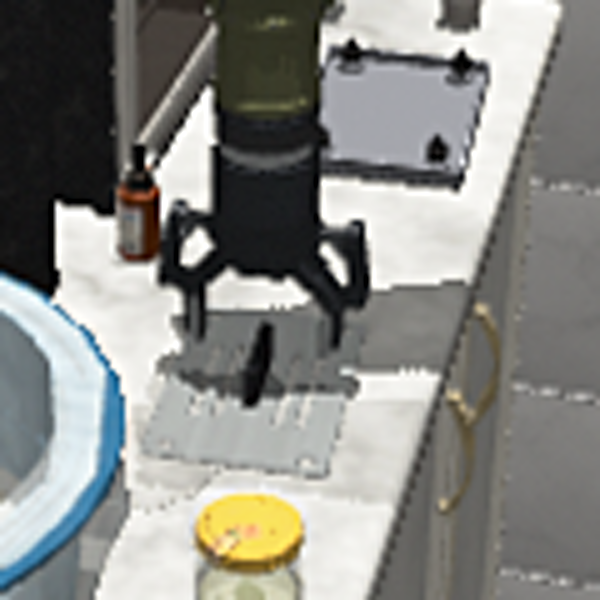

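Fingertips at (200,342) and (337,348) sit level with the bar's centre along y. The bar, at about (260,345), is slightly to +x, so I shift 3 mm, lower and close.

Request:
arm_command(
  motion=[
    [0,3,7,0,0],
    [0,3,14,0,0],
    [0,3,14,0,0.3],
    [0,3,14,0,0.5],
    [0,3,14,0,0.7],
  ],
)

```text
time: 2.43
eef_pos: [0.4789, 0.1781, 0.0276]
tool_rot: [-3.14, 0.001, 1.622]
wrist_force: [1.2, 0.2, -0.1]
width: 0.0514
```

Request:
arm_command(
  motion=[
    [0,0,0,0,1],
    [0,0,0,0,1],
    [0,0,0,0,1],
    [0,0,0,0,1],
    [0,0,0,0,1],
  ],
)

```text
time: 2.85
eef_pos: [0.4791, 0.1782, 0.028]
tool_rot: [-3.141, 0.001, 1.622]
wrist_force: [-1.4, 0.2, 2.6]
width: 0.0089
```

Run:
```python
from h import *; from station import arm
view("scene","s4.png",(200,150,320,270),5)
go(arm.get_obs(),.476,.178,.027,1.622)
```

```text
t 2.9 pos [0.4791 0.1782 0.028 ] rot [-3.1410e+00  1.1000e-03  1.6221e+00] F [-1.2 -0.2  4.9] w 0.0087
shift [-0.1 -3.2  1. ] turn 0.0
```

View pics/s4.png

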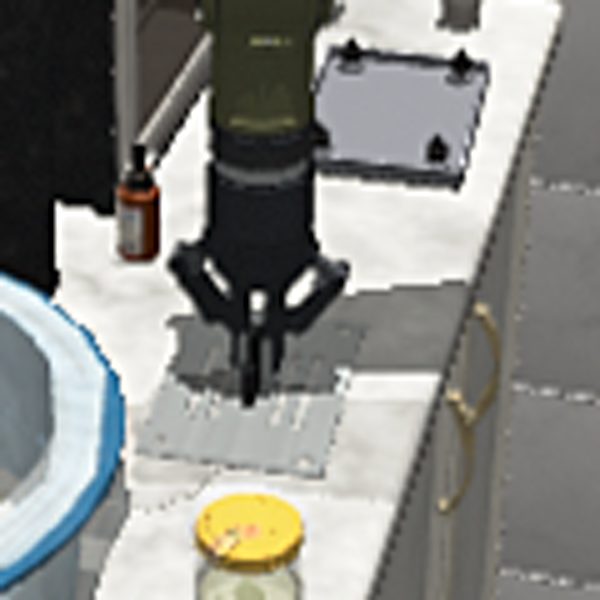

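The fingers hold the bar (8.7 mm opening) and the plate still lies flat, shifted about 1 px to the left. Lift.

Request:
arm_command(
  motion=[
    [0,0,-5,0,1],
    [0,0,-15,0,1],
    [0,0,-35,0,1],
    [0,0,-60,0,1],
    [0,0,-75,0,1],
  ],
)

```text
time: 3.32
eef_pos: [0.4795, 0.1784, 0.1052]
tool_rot: [3.141, 0.001, 1.622]
wrist_force: [0.2, 0.3, -1.3]
width: 0.009
```

Run:
```python
from h import *; from station import arm
view("scene","s5.png",(200,150,320,270),5)
view("top","t5.png",(165,180,265,260),6)
go(arm.get_obs(),.4635,-.2315,.105,1.629)
```

```text
t 3.42 pos [0.4814 0.1791 0.106 ] rot [ 3.1366e+00 -7.0000e-04  1.6220e+00] F [ 0.8  0.8 -3.5] w 0.0089
shift [-409.2  -38.9    0.5] turn -0.4
```

View pics/s5.png

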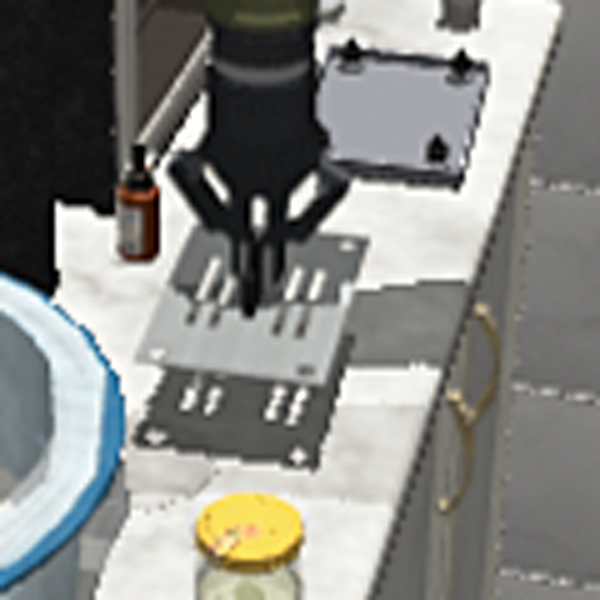

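View pics/t5.png

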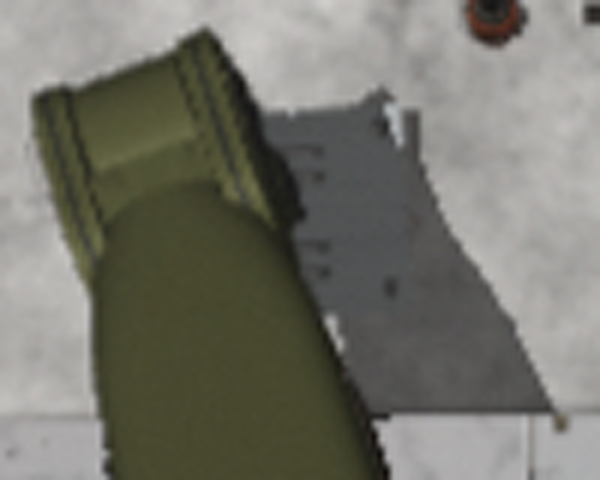

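The plate is held level: near corners at (134,362) and (325,387), holes at (157,355), (305,371) and (347,245) in the scene crop. Carry it to the tray at the same height.

Request:
arm_command(
  motion=[
    [-15,-4,0,0,1],
    [-40,-12,0,0,1],
    [-70,-20,0,0,1],
    [-100,-27,0,0,1],
    [-130,-34,0,0,1],
  ],
)

```text
time: 3.83
eef_pos: [0.4524, 0.0464, 0.1046]
tool_rot: [3.139, -0.0, 1.623]
wrist_force: [0.3, -0.1, -2.9]
width: 0.0089
```

Request:
arm_command(
  motion=[
    [-30,0,0,0,1],
    [-60,0,0,0,1],
    [-90,0,0,0,1],
    [-120,0,0,0,1],
    [-150,0,0,0,1],
  ],
)

```text
time: 4.25
eef_pos: [0.4591, -0.1047, 0.1036]
tool_rot: [3.141, -0.001, 1.623]
wrist_force: [0.8, 0.5, -3.6]
width: 0.009
```

Run:
```python
from h import *; from station import arm
go(arm.get_obs(),.4635,-.2315,.105,1.629)
```

```text
t 4.25 pos [ 0.4591 -0.1047  0.1036] rot [ 3.1407e+00 -1.0000e-03  1.6229e+00] F [ 0.8  0.5 -3.6] w 0.009
shift [-126.9   -2.2   -1.6] turn -0.35
```

Request:
arm_command(
  motion=[
    [-28,0,-1,0,1],
    [-56,-1,-1,0,1],
    [-84,-2,-1,0,1],
    [-110,-2,-1,0,1],
    [-127,-2,-1,0,1],
  ],
)

```text
time: 4.67
eef_pos: [0.463, -0.2339, 0.1033]
tool_rot: [-3.141, -0.001, 1.621]
wrist_force: [1.0, -0.2, -3.4]
width: 0.0092
```

Request:
arm_command(
  motion=[
    [0,0,0,0,1],
    [0,0,0,0,1],
  ],
)

```text
time: 4.83
eef_pos: [0.462, -0.2343, 0.102]
tool_rot: [-3.139, -0.002, 1.619]
wrist_force: [-0.4, 0.4, -2.2]
width: 0.0091
```

Run:
```python
from h import *; from station import arm
s=view("scene","s6.png",(220,130,320,220),6); np.save("s6.npy",s,allow_pickle=True)
s=view("top","t6.png",(270,180,360,250),7); np.save("t6.npy",s,allow_pickle=True)
go(arm.get_obs(),.4635,-.2315,.105,1.629)
```

```text
t 4.93 pos [ 0.4618 -0.2327  0.1023] rot [-3.1390e+00 -2.6000e-03  1.6211e+00] F [ 0.3  0.4 -2.6] w 0.0089
shift [ 1.2  1.7 -2.7] turn -0.45
```

View pics/s6.png

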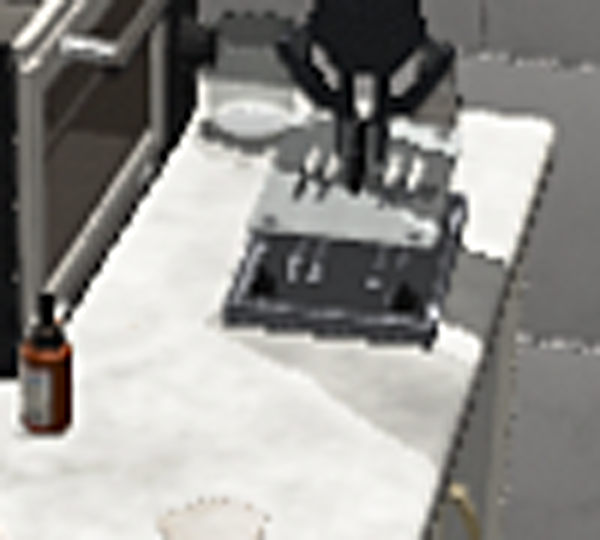

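View pics/t6.png

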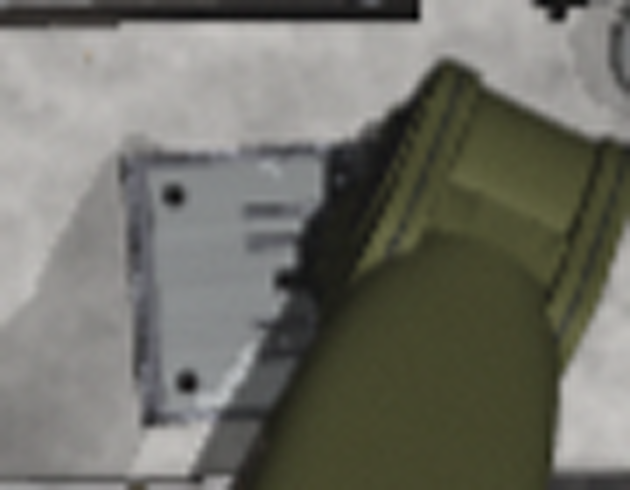

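In the top crop the two +y holes are at (174,195) and (187,381) and the plate's left edge is just inside the tray rim. I'll work out the offset from tray to plate.

Run:
```python
from h import *; from station import arm
t=np.load("t6.npy",allow_pickle=True).item()
bl=blobs(t["pixels"],290,300,202,240,110,2)
for b in bl: print(np.round(b,2), ray(t,[b[:2]],.076).round(4))
top=np.load("top.npy",allow_pickle=True).item()
# all tray points from raw blobs
P=np.array([[.05,.082,.035],[.05,-.082,.035],[-.05,-.082,.035],[-.05,.082,.035]])
uv=np.array([[293.69,207.84],[335.75,204.75],[337.82,230.58],[295.53,233.46]])
for z in(.03,.036):
  P[:,2]=z; print(fit([(top,P,uv)],[.46,-.23,0])[:2])
q=fit([(top,P,uv)],[.46,-.23,0])[0]; c,n=np.cos(q[2]),np.sin(q[2])
for a in(.05,-.05): print("tray hole target",q[0]+c*a-n*.082,q[1]+n*a+c*.082)
```

```text
[291.51 220.68 100.  ] [[ 0.4564 -0.1357  0.076 ]]
[294.35 207.49  13.  ] [[ 0.5059 -0.1475  0.076 ]]
[296.25 234.17  10.  ] [[ 0.4057 -0.1524  0.076 ]]
(array([ 0.46360224, -0.23258822,  0.05444014]), np.float64(0.12746812035469243))
(array([ 0.46326015, -0.23181128,  0.054459  ]), np.float64(0.18039894624345776))
tray hole target 0.5087225946081174 -0.14721124220650808
tray hole target 0.40887084711346217 -0.15265445102701183
```

Run:
```python
from h import *; from station import arm
go(arm.get_obs(),.4645,-.2325,.077,1.626)
```

```text
t 4.93 pos [ 0.4618 -0.2327  0.1023] rot [-3.1390e+00 -2.6000e-03  1.6211e+00] F [ 0.3  0.4 -2.6] w 0.0089
shift [ 0.   2.7 25.3] turn -0.28
```

Request:
arm_command(
  motion=[
    [0,1,6,0,1],
    [0,2,12,-0.3,1],
    [0,2.7,18,-0.3,1],
    [0,2.7,24,-0.3,1],
    [0,2.7,25,-0.3,1],
  ],
)

```text
time: 5.35
eef_pos: [0.4636, -0.2316, 0.0758]
tool_rot: [-3.137, -0.004, 1.627]
wrist_force: [0.1, -0.6, -1.9]
width: 0.0092
```

Request:
arm_command(
  motion=[
    [0,0,0,0,1],
    [0,0,0,0,1],
    [0,0,0,0,1],
  ],
)

```text
time: 5.6
eef_pos: [0.4637, -0.2316, 0.0759]
tool_rot: [-3.137, -0.004, 1.627]
wrist_force: [0.1, 0.5, -3.4]
width: 0.0087
```

Run:
```python
from h import *; from station import arm
s=view("scene","s7.png",(240,135,310,205),8); np.save("s7.npy",s,allow_pickle=True)
s=view("top","t7.png",(280,195,330,245),10); np.save("t7.npy",s,allow_pickle=True)
go(arm.get_obs(),.4645,-.2325,.077,1.626)
for b in blobs(s["pixels"],292,300,202,240,110,2): print(np.round(b,2), ray(s,[b[:2]],.05).round(4))
```

```text
t 5.7 pos [ 0.4639 -0.2318  0.0761] rot [-3.1374 -0.0035  1.6271] F [ 0.  -0.8 -2.4] w 0.0088
shift [-0.8  0.6 -0.9] turn 0.07
[295.   202.38  16.  ] [[ 0.5276 -0.1526  0.05  ]]
[293.21 207.85  11.  ] [[ 0.5067 -0.1453  0.05  ]]
[295.35 234.06  10.  ] [[ 0.4069 -0.1512  0.05  ]]
[292.53 238.44   7.  ] [[ 0.3905 -0.1402  0.05  ]]
```

View pics/s7.png

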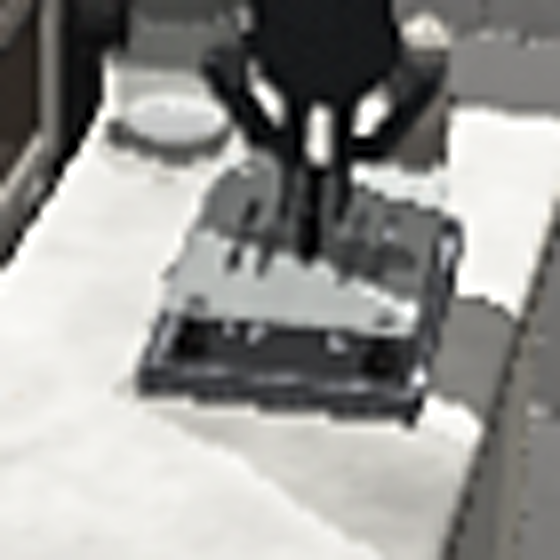

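View pics/t7.png

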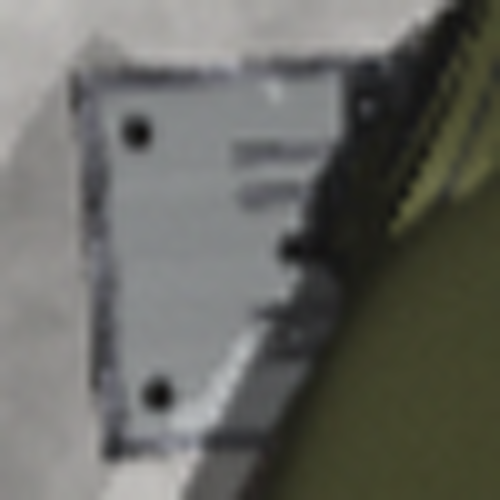

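From both holes the plate is still about 2 mm short in +x and 1.5 mm too far in +y. I'll correct this and lower toward the post tips.

Request:
arm_command(
  motion=[
    [-0.7,1,0,0,1],
    [-1.3,1.9,1,0,1],
    [-1.3,1.9,4,0,1],
    [-1.3,1.9,7,0,1],
    [-1.3,1.9,9,0,1],
  ],
)

```text
time: 6.12
eef_pos: [0.4656, -0.2328, 0.0666]
tool_rot: [-3.137, -0.004, 1.627]
wrist_force: [-0.2, -0.1, -2.8]
width: 0.0088
```

Run:
```python
from h import *; from station import arm
s=view("scene","s8.png",(240,135,310,205),8)
s=view("top","t8.png",(280,195,330,245),10)
go(arm.get_obs(),.4655,-.233,.058,1.626)
for b in blobs(s["pixels"],292,300,202,240,110,2): print(np.round(b,2), ray(s,[b[:2]],.04).round(4))
```

```text
t 6.22 pos [ 0.4653 -0.2326  0.0665] rot [-3.1362 -0.0042  1.6271] F [-0.2 -1.  -2.7] w 0.009
shift [-0.4  0.3  8.5] turn 0.06
[295.14 202.3   16.  ] [[ 0.5288 -0.154   0.04  ]]
[293.22 207.59  11.  ] [[ 0.5085 -0.1461  0.04  ]]
[295.44 233.74  12.  ] [[ 0.4083 -0.1524  0.04  ]]
[292.6  238.14   8.  ] [[ 0.3917 -0.1412  0.04  ]]
```

View pics/t8.png

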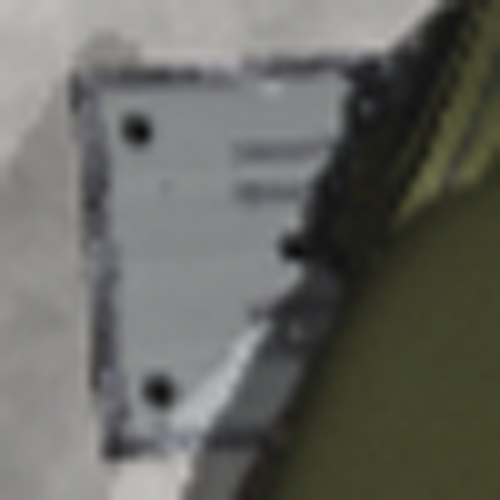

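View pics/s8.png

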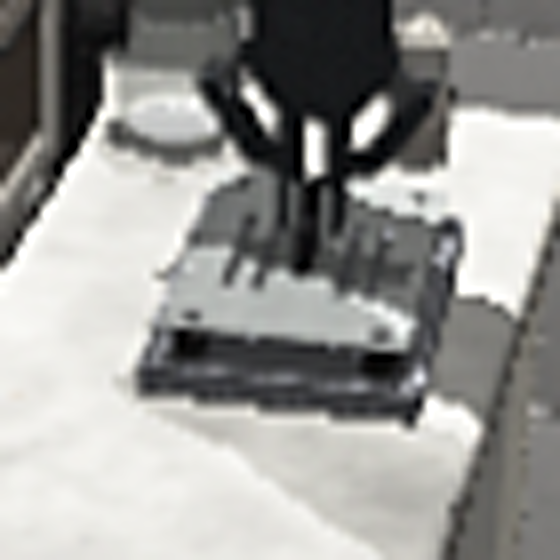

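The hole midpoint is now within 0.7 mm of the target in the top view. Both images look aligned, so I lower gently.

Request:
arm_command(
  motion=[
    [-0.5,0.3,1.5,0.2,1],
    [-0.5,0.3,3,0.2,1],
    [-0.5,0.3,4.5,0.2,1],
    [-0.5,0.3,5,0.2,1],
  ],
)

```text
time: 6.55
eef_pos: [0.4659, -0.2336, 0.0614]
tool_rot: [-3.137, -0.003, 1.623]
wrist_force: [0.1, -1.8, -2.8]
width: 0.0091
```

Run:
```python
from h import *; from station import arm
s=view("top","t9.png",(280,195,330,245),10)
s=view("scene","s9.png",(240,135,310,205),8)
go(arm.get_obs(),.4655,-.233,.058,1.626)
```

```text
t 6.65 pos [ 0.4658 -0.2336  0.0615] rot [-3.1366e+00 -3.1000e-03  1.6234e+00] F [ 0.8 -1.5 -3.6] w 0.009
shift [ 0.6 -0.3  3.5] turn -0.15
```

View pics/s9.png

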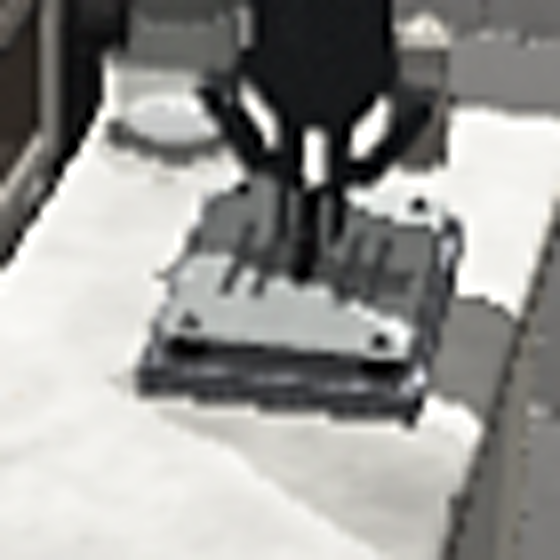

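View pics/t9.png

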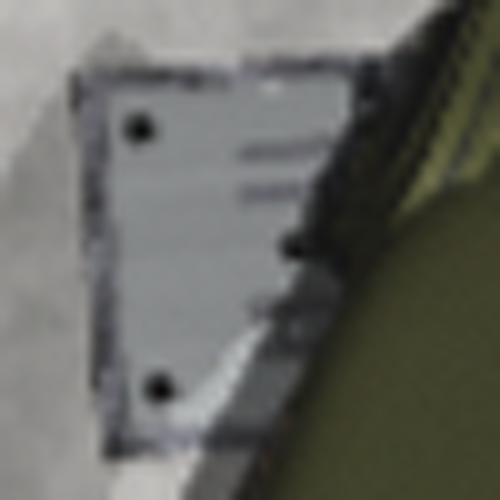

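Dark tips now show through the holes at (190,318), (380,340) and (418,203) in the scene crop. Forces are small. Lower on.

Request:
arm_command(
  motion=[
    [0,0,1,0,1],
    [0,0,2,0,1],
    [0,0,3,0,1],
  ],
)

```text
time: 6.9
eef_pos: [0.4661, -0.2339, 0.0588]
tool_rot: [-3.137, -0.002, 1.623]
wrist_force: [0.0, -2.3, 1.2]
width: 0.0089
```

Request:
arm_command(
  motion=[
    [0,0,1,0,1],
    [0,0,2,0,1],
  ],
)

```text
time: 7.07
eef_pos: [0.4663, -0.2343, 0.0573]
tool_rot: [-3.138, -0.001, 1.623]
wrist_force: [-0.4, -1.9, 4.7]
width: 0.009
```

Run:
```python
from h import *; from station import arm
s=view("scene","s10.png",(240,135,310,205),8)
go(arm.get_obs(),.4655,-.233,.058,1.626)
```

```text
t 7.12 pos [ 0.4663 -0.2344  0.0572] rot [-3.1376e+00 -1.2000e-03  1.6232e+00] F [-0.8 -2.8  5. ] w 0.009
shift [ 1.4 -0.7 -0.8] turn -0.16
```

View pics/s10.png

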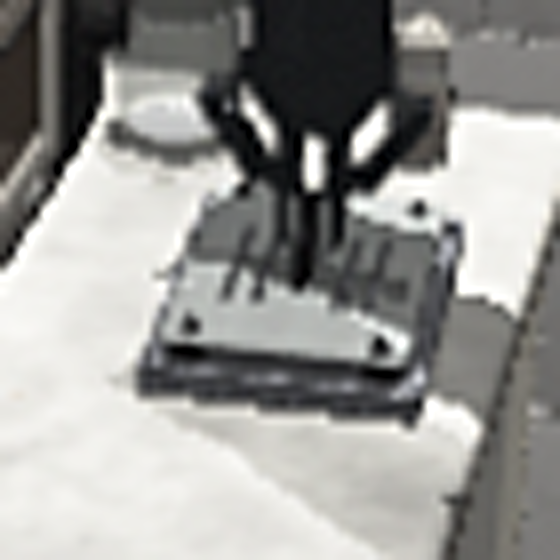

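Contact of about 8 N on the barbs, with tips through the visible holes. Let go.

Request:
arm_command(
  motion=[
    [0,0,0,0,0.7],
    [0,0,0,0,0.6],
    [0,0,0,0,0.6],
    [0,0,0,0,0.6],
  ],
)

```text
time: 7.45
eef_pos: [0.4662, -0.234, 0.057]
tool_rot: [-3.137, -0.002, 1.623]
wrist_force: [-0.4, -0.0, 0.5]
width: 0.0341
```

Request:
arm_command(
  motion=[
    [0,0,-12,0,0.6],
    [0,0,-30,0,0.6],
    [0,0,-50,0,0.6],
    [0,0,-70,0,0.6],
    [0,0,-90,0,0.6],
  ],
)

```text
time: 7.87
eef_pos: [0.4663, -0.2338, 0.1476]
tool_rot: [-3.137, -0.003, 1.624]
wrist_force: [0.1, 0.6, 0.0]
width: 0.0339
```

Run:
```python
from h import *; from station import arm
s=view("scene","s11.png",(240,135,310,205),8)
t=view("top","t11.png",(280,190,350,245),8)
np.save("s11.npy",s,allow_pickle=True)
go(arm.get_obs(),.4655,-.233,.15,1.626)
```

```text
t 7.97 pos [ 0.4688 -0.2351  0.1501] rot [3.1402e+00 8.0000e-04 1.6235e+00] F [-0.   0.8  0.1] w 0.0341
shift [ 2.3 -3.2  0.1] turn -0.14
```

View pics/s11.png

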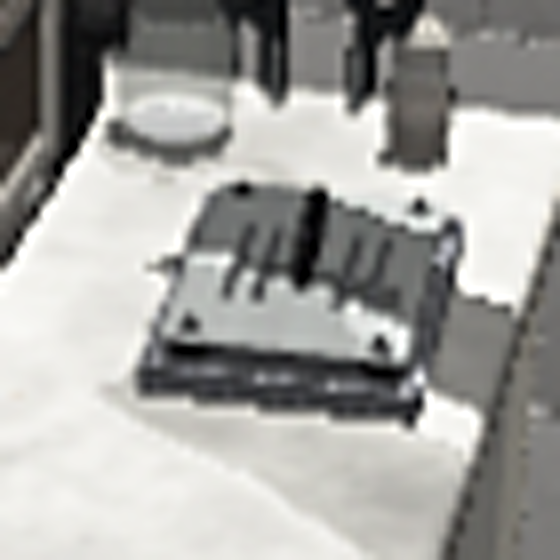

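View pics/t11.png

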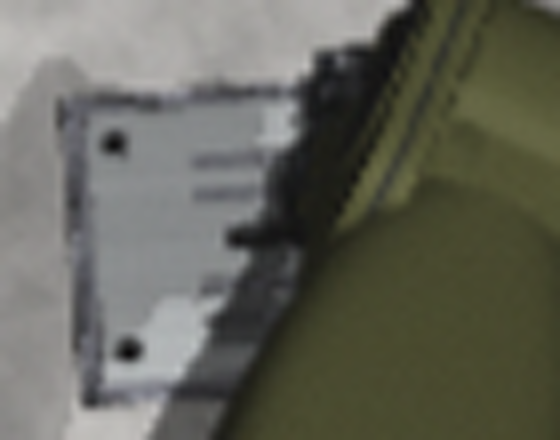

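All four tips stand through the holes (scene crop (243,188), (418,207), (190,322), (380,342)), and the plate lies level. Now I close the fingers and go over the +y end.

Run:
```python
from h import *; from station import arm
go(arm.get_obs(),.4619,-.152,.09,1.625)
```

```text
t 7.97 pos [ 0.4688 -0.2351  0.1501] rot [3.1402e+00 8.0000e-04 1.6235e+00] F [-0.   0.8  0.1] w 0.0341
shift [83.4 -2.6 60. ] turn -0.09
```

Request:
arm_command(
  motion=[
    [20,-1,0,0,1],
    [45,-2,0,0,1],
    [70,-2,0,0,1],
    [83,-3,0,0,1],
    [83,-3,20,0,1],
  ],
)

```text
time: 8.38
eef_pos: [0.4629, -0.1507, 0.1319]
tool_rot: [3.136, 0.002, 1.627]
wrist_force: [1.3, -0.6, -0.4]
width: 0.0
```

Request:
arm_command(
  motion=[
    [0,0,15,0,1],
    [0,0,30,0,1],
    [0,0,44,0,1],
    [0,0,52,0,1],
    [0,0,56,0,1],
  ],
)

```text
time: 8.8
eef_pos: [0.462, -0.1505, 0.0743]
tool_rot: [3.139, 0.001, 1.627]
wrist_force: [0.4, 0.5, 0.8]
width: 0.0
```

Run:
```python
from h import *; from station import arm
s=view("scene","s12.png",(240,135,310,205),8)
go(arm.get_obs(),.4619,-.152,.052,1.625)
```

```text
t 8.85 pos [ 0.4621 -0.1505  0.0743] rot [3.1388e+00 6.0000e-04 1.6266e+00] F [ 1.5 -0.6 -0.1] w -0.0005
shift [-1.5 -0.3 22.3] turn 0.09
```

View pics/s12.png

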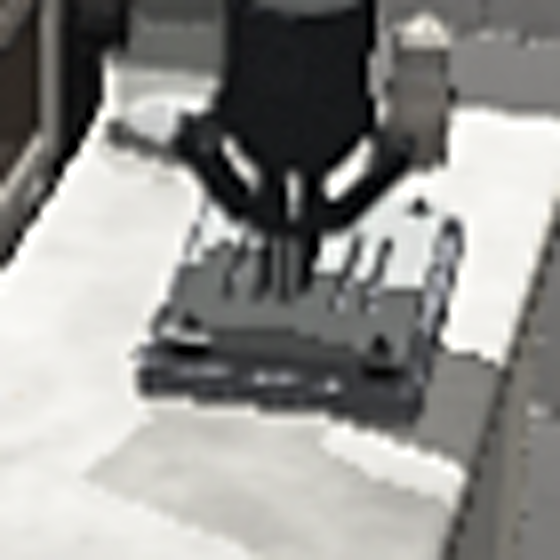

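Closed fingers at (290,298) are heading midway between the near holes. Descend to just above the plate.

Request:
arm_command(
  motion=[
    [-1.5,0,5,0,1],
    [-1.5,0,10,0,1],
    [-1.5,0,15,0,1],
    [-1.5,0,18,0,1],
  ],
)

```text
time: 9.18
eef_pos: [0.4622, -0.1521, 0.0559]
tool_rot: [3.139, 0.001, 1.627]
wrist_force: [-0.1, 0.5, 0.1]
width: 0.0005
```

Request:
arm_command(
  motion=[
    [0,0,0.8,0,1],
    [0,0,1.6,0,1],
    [0,0,2.4,0,1],
  ],
)

```text
time: 9.43
eef_pos: [0.4624, -0.1522, 0.0536]
tool_rot: [3.138, 0.001, 1.626]
wrist_force: [0.6, 0.2, -0.5]
width: 0.0004
```

Request:
arm_command(
  motion=[
    [0,0,0.8,0,1],
    [0,0,1.6,0,1],
    [0,0,2.4,0,1],
  ],
)

```text
time: 9.68
eef_pos: [0.4626, -0.1522, 0.0513]
tool_rot: [3.138, 0.001, 1.626]
wrist_force: [-0.3, 0.2, 1.2]
width: 0.0001
```

Contact is starting at z ≈ 0.0513, as expected. Press on slowly.

Request:
arm_command(
  motion=[
    [0,0,0.8,0,1],
    [0,0,1.6,0,1],
  ],
)

```text
time: 9.85
eef_pos: [0.4628, -0.1523, 0.05]
tool_rot: [3.138, 0.001, 1.626]
wrist_force: [-0.3, -0.3, 4.0]
width: -0.0001
```

Request:
arm_command(
  motion=[
    [0,0,0.8,0,1],
    [0,0,1.6,0,1],
  ],
)

```text
time: 10.02
eef_pos: [0.4629, -0.1524, 0.0488]
tool_rot: [3.137, 0.002, 1.626]
wrist_force: [-1.5, 0.0, 7.1]
width: 0.0002
```

Request:
arm_command(
  motion=[
    [0,0,0.8,0,1],
    [0,0,1.6,0,1],
  ],
)

```text
time: 10.18
eef_pos: [0.463, -0.1525, 0.0478]
tool_rot: [3.137, 0.002, 1.626]
wrist_force: [-2.7, 0.4, 10.0]
width: -0.0001
```

Request:
arm_command(
  motion=[
    [0,0,0.8,0,1],
    [0,0,1.6,0,1],
  ],
)

```text
time: 10.35
eef_pos: [0.4631, -0.1526, 0.0471]
tool_rot: [3.136, 0.002, 1.626]
wrist_force: [-2.3, 1.0, 9.3]
width: 0.0
```

Request:
arm_command(
  motion=[
    [0,0,0.8,0,1],
    [0,0,1.6,0,1],
  ],
)

```text
time: 10.52
eef_pos: [0.4631, -0.1525, 0.0463]
tool_rot: [3.136, 0.002, 1.626]
wrist_force: [-3.2, 1.2, 11.1]
width: 0.0001
```

Request:
arm_command(
  motion=[
    [0,0,0.8,0,1],
    [0,0,1.6,0,1],
  ],
)

```text
time: 10.68
eef_pos: [0.4631, -0.1525, 0.0457]
tool_rot: [3.135, 0.002, 1.626]
wrist_force: [-3.4, 1.3, 13.9]
width: -0.0002
```

Request:
arm_command(
  motion=[
    [0,0,0.8,0,1],
    [0,0,1.6,0,1],
  ],
)

```text
time: 10.85
eef_pos: [0.4631, -0.1525, 0.0453]
tool_rot: [3.135, 0.003, 1.626]
wrist_force: [-3.9, 0.9, 15.4]
width: -0.0004
```

Request:
arm_command(
  motion=[
    [0,0,0.8,0,1],
    [0,0,1.6,0,1],
  ],
)

```text
time: 11.02
eef_pos: [0.4631, -0.1525, 0.045]
tool_rot: [3.134, 0.003, 1.626]
wrist_force: [-4.3, 1.2, 17.1]
width: -0.0002
```

Request:
arm_command(
  motion=[
    [0,0,0.8,0,1],
    [0,0,1.6,0,1],
  ],
)

```text
time: 11.18
eef_pos: [0.4631, -0.1525, 0.0449]
tool_rot: [3.134, 0.003, 1.626]
wrist_force: [-4.5, 1.9, 17.3]
width: 0.0001
```

Request:
arm_command(
  motion=[
    [0,0,0.8,0,1],
    [0,0,1.6,0,1],
  ],
)

```text
time: 11.35
eef_pos: [0.463, -0.1525, 0.0445]
tool_rot: [3.133, 0.003, 1.626]
wrist_force: [-3.2, 1.1, 14.3]
width: -0.0001
```

The force dropped at 17 N, so at least one post clicked. Build up to 20 N to be sure of both.

Request:
arm_command(
  motion=[
    [0,0,0.8,0,1],
    [0,0,1.6,0,1],
  ],
)

```text
time: 11.52
eef_pos: [0.4631, -0.1525, 0.0442]
tool_rot: [3.132, 0.004, 1.626]
wrist_force: [-4.1, 0.7, 18.6]
width: 0.0001
```

Request:
arm_command(
  motion=[
    [0,0,0.8,0,1],
    [0,0,1.6,0,1],
  ],
)

```text
time: 11.68
eef_pos: [0.4631, -0.1525, 0.0441]
tool_rot: [3.132, 0.004, 1.626]
wrist_force: [-4.8, 1.5, 18.8]
width: 0.0001
```

Request:
arm_command(
  motion=[
    [0,0,0.8,0,1],
    [0,0,1.6,0,1],
  ],
)

```text
time: 11.85
eef_pos: [0.4631, -0.1524, 0.044]
tool_rot: [3.131, 0.004, 1.626]
wrist_force: [-5.4, 2.5, 19.6]
width: -0.0003
```

Request:
arm_command(
  motion=[
    [0,0,0.8,0,1],
    [0,0,1.8,0,1],
  ],
)

```text
time: 12.02
eef_pos: [0.463, -0.1524, 0.0438]
tool_rot: [3.13, 0.005, 1.626]
wrist_force: [-5.5, 2.3, 22.0]
width: -0.0002
```

Request:
arm_command(
  motion=[
    [0,0,-1,0,1],
    [0,0,-3,0,1],
    [0,0,-8,0,1],
    [0,0,-20,0,1],
    [0,0,-40,0,1],
  ],
)

```text
time: 12.43
eef_pos: [0.4609, -0.1517, 0.0826]
tool_rot: [3.134, 0.003, 1.626]
wrist_force: [-0.3, 0.4, -0.8]
width: -0.0001
```

Run:
```python
from h import *; from station import arm
s=view("scene","s13.png",(240,135,310,205),8)
go(arm.get_obs(),.4707,-.3155,.09,1.625)
```

```text
t 12.48 pos [ 0.4638 -0.1527  0.0869] rot [3.1275 0.0057 1.6262] F [ 0.1 -0.4  2.2] w -0.0003
shift [-163.    -2.1   -2.2] turn 0.07
```

View pics/s13.png

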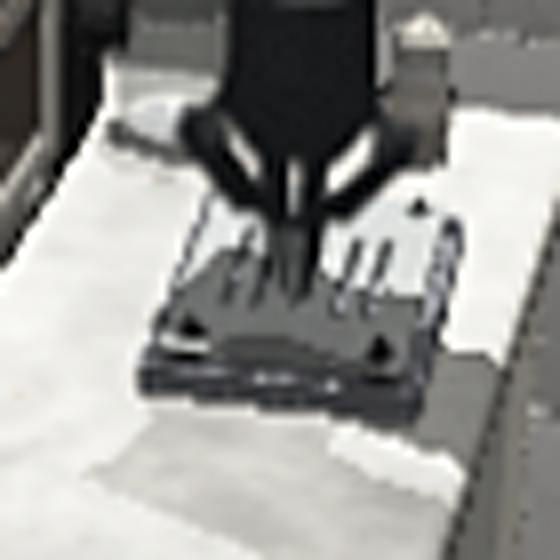

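The near end has come down: its posts stand out more at (188,325) and (380,350). Now raise, and cross to the -y end.

Request:
arm_command(
  motion=[
    [-2,0,-20,0,1],
    [-10,0,-35,0,1],
    [-35,-1,-35,0,1],
    [-65,-1,-35,0,1],
    [-95,-1,-35,0,1],
  ],
)

```text
time: 12.9
eef_pos: [0.4679, -0.2482, 0.1228]
tool_rot: [3.127, 0.006, 1.628]
wrist_force: [1.0, 1.0, -1.0]
width: -0.0
```

Run:
```python
from h import *; from station import arm
go(arm.get_obs(),.4707,-.3155,.09,1.625)
```

```text
t 12.9 pos [ 0.4679 -0.2482  0.1228] rot [3.1267 0.0061 1.6277] F [ 1.  1. -1.] w -0.0
shift [-67.2  -1.5  33.2] turn 0.16
```

Request:
arm_command(
  motion=[
    [-25,0,0,0,1],
    [-50,-1,0,0,1],
    [-67,-1,5,0,1],
    [-67,-1,25,0,1],
    [-67,-1,45,0,1],
  ],
)

```text
time: 13.32
eef_pos: [0.4724, -0.3172, 0.0782]
tool_rot: [3.124, 0.008, 1.626]
wrist_force: [-0.5, -0.9, -0.3]
width: -0.0
```

Run:
```python
from h import *; from station import arm
s=view("scene","s14.png",(240,135,310,205),8)
s=view("top","t14.png",(280,190,350,245),8)
go(arm.get_obs(),.4707,-.3155,.055,1.625)
```

```text
t 13.42 pos [ 0.4688 -0.3138  0.0747] rot [3.1324e+00 1.5000e-03 1.6273e+00] F [-0.4  0.6 -0.6] w -0.0001
shift [-1.8  1.6 19.7] turn 0.13
```

View pics/s14.png

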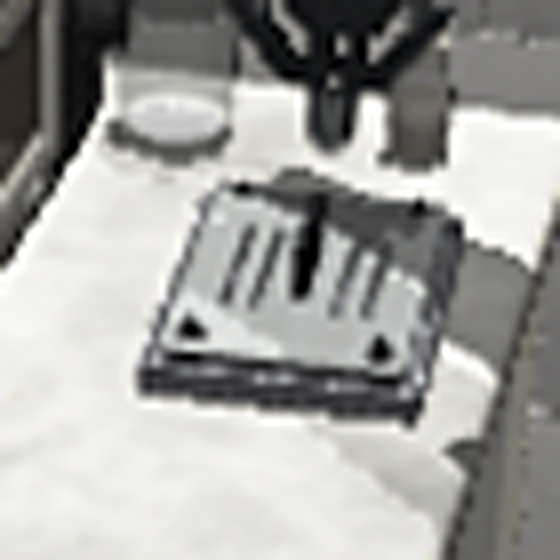

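View pics/t14.png

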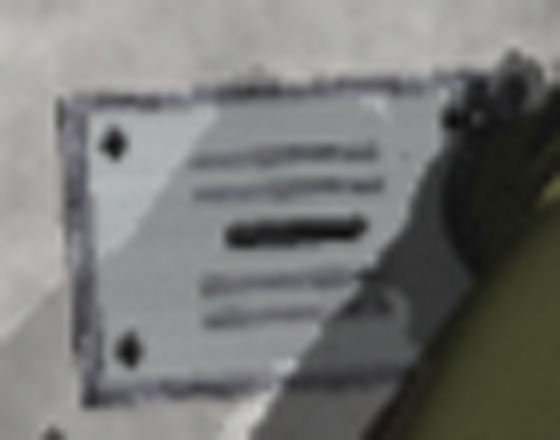

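In the top crop the +y posts at (114,143) and (128,350) now show diamond shapes: the barbs are out above the plate on both. The fingers at (332,135) in the scene crop are over the far end midway between its posts. Descend there.

Request:
arm_command(
  motion=[
    [-1,1,6,0,1],
    [-1,1,12,0,1],
    [-1,1,17,0,1],
    [-1,1,19,0,1],
  ],
)

```text
time: 13.75
eef_pos: [0.4701, -0.3145, 0.0554]
tool_rot: [3.132, 0.001, 1.628]
wrist_force: [0.0, -0.2, -0.5]
width: -0.0002
```

Request:
arm_command(
  motion=[
    [0,0,0.8,0,1],
    [0,0,1.6,0,1],
    [0,0,2.4,0,1],
  ],
)

```text
time: 14.0
eef_pos: [0.4705, -0.3146, 0.0533]
tool_rot: [3.132, 0.002, 1.628]
wrist_force: [-0.1, 0.4, 0.3]
width: -0.0001
```

Request:
arm_command(
  motion=[
    [0,0,0.8,0,1],
    [0,0,1.6,0,1],
  ],
)

```text
time: 14.17
eef_pos: [0.4708, -0.3147, 0.0521]
tool_rot: [3.131, 0.002, 1.628]
wrist_force: [0.9, -0.7, -0.4]
width: -0.0003
```

Request:
arm_command(
  motion=[
    [0,0,0.8,0,1],
    [0,0,1.6,0,1],
  ],
)

```text
time: 14.33
eef_pos: [0.471, -0.3149, 0.0507]
tool_rot: [3.131, 0.003, 1.628]
wrist_force: [0.5, 0.5, 0.7]
width: -0.0001
```

Request:
arm_command(
  motion=[
    [0,0,0.8,0,1],
    [0,0,1.6,0,1],
  ],
)

```text
time: 14.5
eef_pos: [0.4711, -0.3149, 0.0494]
tool_rot: [3.13, 0.003, 1.628]
wrist_force: [-0.3, 1.2, 5.1]
width: -0.0
```

Request:
arm_command(
  motion=[
    [0,0,0.8,0,1],
    [0,0,1.6,0,1],
  ],
)

```text
time: 14.67
eef_pos: [0.4712, -0.315, 0.0483]
tool_rot: [3.13, 0.003, 1.628]
wrist_force: [-3.3, 1.4, 7.7]
width: 0.0005
```

Request:
arm_command(
  motion=[
    [0,0,0.8,0,1],
    [0,0,1.6,0,1],
  ],
)

```text
time: 14.83
eef_pos: [0.4712, -0.315, 0.0475]
tool_rot: [3.13, 0.003, 1.628]
wrist_force: [-2.0, 1.9, 11.0]
width: 0.0
```

Request:
arm_command(
  motion=[
    [0,0,0.8,0,1],
    [0,0,1.6,0,1],
  ],
)

```text
time: 15.0
eef_pos: [0.4711, -0.315, 0.0465]
tool_rot: [3.13, 0.004, 1.628]
wrist_force: [-1.7, 1.8, 9.2]
width: -0.0002
```

Request:
arm_command(
  motion=[
    [0,0,0.8,0,1],
    [0,0,1.6,0,1],
  ],
)

```text
time: 15.17
eef_pos: [0.4712, -0.315, 0.0458]
tool_rot: [3.129, 0.004, 1.628]
wrist_force: [-2.8, 1.3, 10.7]
width: 0.0001
```

The same signature: the barbs gave way at 11 N. Continue.

Request:
arm_command(
  motion=[
    [0,0,0.8,0,1],
    [0,0,1.6,0,1],
  ],
)

```text
time: 15.33
eef_pos: [0.4711, -0.315, 0.0453]
tool_rot: [3.129, 0.004, 1.628]
wrist_force: [-3.5, 1.9, 14.5]
width: 0.0003
```

Request:
arm_command(
  motion=[
    [0,0,0.8,0,1],
    [0,0,1.6,0,1],
  ],
)

```text
time: 15.5
eef_pos: [0.4712, -0.315, 0.0451]
tool_rot: [3.128, 0.005, 1.628]
wrist_force: [-3.1, 3.2, 14.3]
width: -0.0002
```

Request:
arm_command(
  motion=[
    [0,0,0.8,0,1],
    [0,0,1.6,0,1],
  ],
)

```text
time: 15.67
eef_pos: [0.4712, -0.315, 0.0446]
tool_rot: [3.128, 0.005, 1.628]
wrist_force: [-3.3, 0.9, 11.8]
width: -0.0001
```

Request:
arm_command(
  motion=[
    [0,0,0.8,0,1],
    [0,0,1.6,0,1],
  ],
)

```text
time: 15.83
eef_pos: [0.4712, -0.315, 0.0442]
tool_rot: [3.127, 0.005, 1.628]
wrist_force: [-3.5, 2.1, 15.1]
width: 0.0001
```

Request:
arm_command(
  motion=[
    [0,0,0.8,0,1],
    [0,0,1.6,0,1],
  ],
)

```text
time: 16.0
eef_pos: [0.4711, -0.315, 0.0441]
tool_rot: [3.127, 0.006, 1.628]
wrist_force: [-3.7, 1.3, 16.1]
width: 0.0001
```

Request:
arm_command(
  motion=[
    [0,0,0.8,0,1],
    [0,0,1.6,0,1],
  ],
)

```text
time: 16.17
eef_pos: [0.4711, -0.315, 0.044]
tool_rot: [3.126, 0.006, 1.628]
wrist_force: [-4.9, 3.1, 16.4]
width: -0.0002
```

Request:
arm_command(
  motion=[
    [0,0,0.8,0,1],
    [0,0,1.6,0,1],
  ],
)

```text
time: 16.33
eef_pos: [0.4711, -0.315, 0.0441]
tool_rot: [3.126, 0.007, 1.628]
wrist_force: [-4.6, 2.6, 17.5]
width: 0.0005
```

Request:
arm_command(
  motion=[
    [0,0,1,0,1],
    [0,0,2,0,1],
  ],
)

```text
time: 16.5
eef_pos: [0.4711, -0.315, 0.0438]
tool_rot: [3.125, 0.007, 1.628]
wrist_force: [-5.1, 2.7, 19.7]
width: 0.0003
```

Request:
arm_command(
  motion=[
    [0,0,1,0,1],
    [0,0,2,0,1],
  ],
)

```text
time: 16.67
eef_pos: [0.4711, -0.315, 0.0438]
tool_rot: [3.124, 0.008, 1.628]
wrist_force: [-5.0, 3.3, 20.0]
width: -0.0001
```

Request:
arm_command(
  motion=[
    [0,0,1,0,1],
    [0,0,2,0,1],
  ],
)

```text
time: 16.83
eef_pos: [0.4711, -0.315, 0.0438]
tool_rot: [3.123, 0.008, 1.628]
wrist_force: [-5.2, 4.1, 20.0]
width: -0.0003
```

Held at 20 N, after a drop at 14.5 N. Lift off and move aside for a clear look.

Request:
arm_command(
  motion=[
    [0,0,-1,0,1],
    [0,0,-3,0,1],
    [0,0,-10,0,1],
    [0,0,-40,0,1],
    [0,0,-80,0,1],
  ],
)

```text
time: 17.25
eef_pos: [0.467, -0.3127, 0.1212]
tool_rot: [3.13, 0.003, 1.628]
wrist_force: [1.1, 0.9, -0.2]
width: -0.0003
```

Request:
arm_command(
  motion=[
    [20,0,-30,0,1],
    [55,-10,-50,0,1],
    [90,-30,-60,0,1],
    [125,-50,-60,0,1],
    [160,-70,-60,0,1],
  ],
)

```text
time: 17.67
eef_pos: [0.3871, -0.1559, 0.1808]
tool_rot: [3.128, 0.004, 1.627]
wrist_force: [0.2, 1.0, 0.3]
width: 0.0002
```

Request:
arm_command(
  motion=[
    [40,0,0,0,1],
    [80,0,0,0,1],
    [120,0,0,0,1],
    [160,0,0,0,1],
    [200,0,0,0,1],
  ],
)

```text
time: 18.08
eef_pos: [0.3754, 0.0455, 0.1803]
tool_rot: [3.127, 0.004, 1.626]
wrist_force: [0.9, -0.4, -0.2]
width: -0.0002
```

Run:
```python
from h import *; from station import arm
s=view("scene","s15.png",(240,135,310,205),8); np.save("s15.npy",s,allow_pickle=True)
cv2.imwrite("pics/s15f.png",s["pixels"])
s=view("top","t15.png",(280,190,350,245),8); cv2.imwrite("pics/t15f.png",s["pixels"])
go(arm.get_obs(),.4707,-.3155,.055,1.625)
```

```text
t 18.18 pos [0.3754 0.0489 0.1802] rot [3.1274e+00 1.6000e-03 1.6374e+00] F [-0.1  0.  -0.2] w 0.0001
shift [-369.7   69.1  126.8] turn 0.71
```

View pics/s15.png

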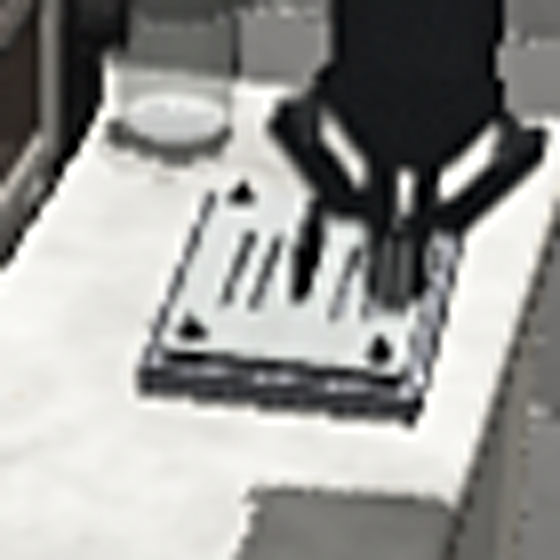

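View pics/t15.png

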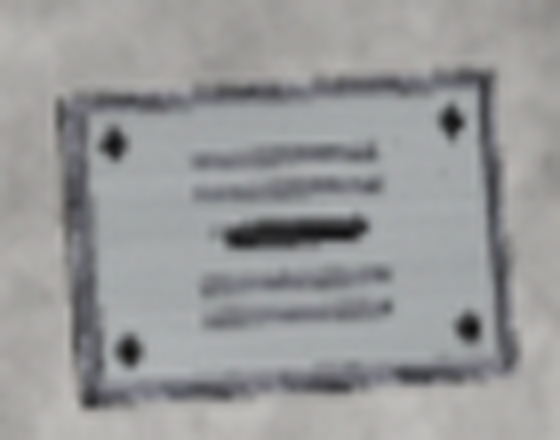

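View pics/t15f.png

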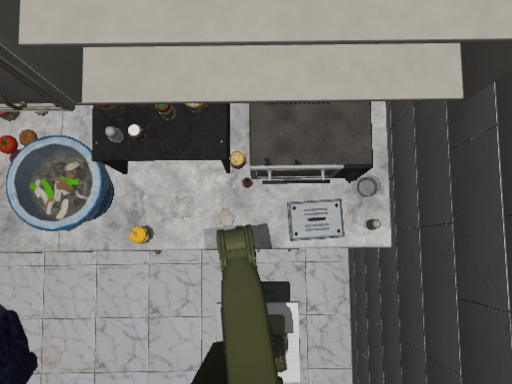

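In the top crop all four posts, (114,143), (452,121), (468,327) and (128,350), show the same diamond shape. The bystanders stand where they were. I'll move the arm out of the scene view to check the fourth corner.

Request:
arm_command(
  motion=[
    [30,0,-20,0,1],
    [60,0,-40,0,1],
    [90,0,-60,0,1],
    [120,0,-70,0,1],
    [150,0,-70,0,1],
  ],
)

```text
time: 18.6
eef_pos: [0.366, 0.2001, 0.2526]
tool_rot: [3.123, -0.0, 1.636]
wrist_force: [0.5, -0.1, 0.2]
width: 0.0001
```

Run:
```python
from h import *; from station import arm
s=view("scene","s16.png",(245,140,305,195),10)
cv2.imwrite("pics/s16f.png",s["pixels"])
go(arm.get_obs(),.4707,-.3155,.055,1.625)
# predicted plate rim if locked / raised 5 mm, vs picture
q=[.4637,-.2325,.055]
c,n=np.cos(q[2]),np.sin(q[2]); R=np.array([[c,-n],[n,c]])
im=cv2.imread("pics/s16.png")
for z,col in((.027,(0,200,0)),(.032,(0,0,255))):
    L=np.array([[.065,.095],[.065,-.095],[-.065,-.095],[-.065,.095]])@R.T+q[:2]
    p=((proj(s,np.c_[L,[z]*4])-[245,140]+.5)*10).astype(int); cv2.polylines(im,[p.reshape(-1,1,2)],True,col,1)
cv2.imwrite("pics/s16o.png",im)
```

```text
t 18.65 pos [0.366  0.2046 0.2516] rot [ 3.1234 -0.0047  1.6405] F [ 1.8  3.5 -0. ] w 0.0001
shift [-527.1   64.6  195.3] turn 0.89
```

View pics/s16.png

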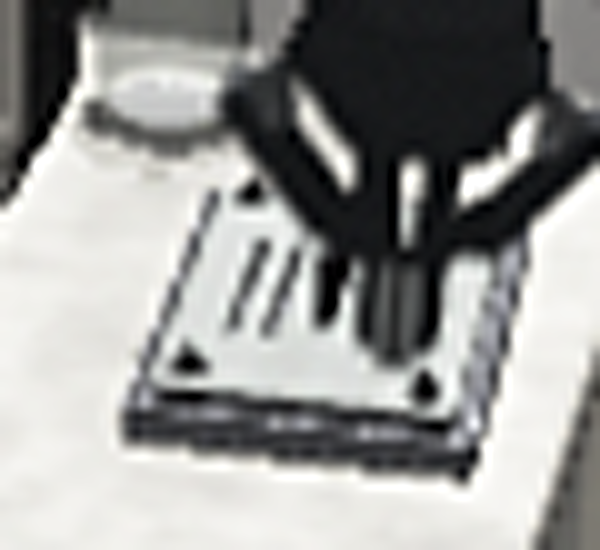

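View pics/s16f.png

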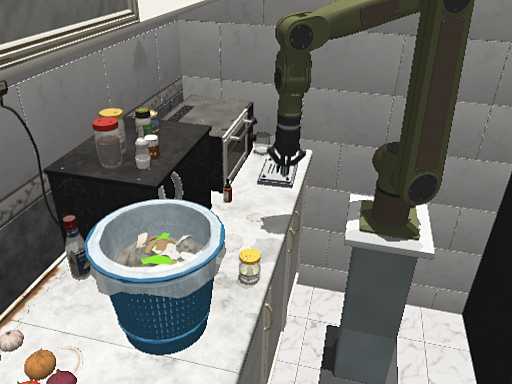

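The gripper still hides the fourth post, so I move it toward the base.

Request:
arm_command(
  motion=[
    [15,-25,0,0,1],
    [30,-50,0,0,1],
    [45,-75,0,0,1],
    [60,-100,0,0,1],
    [70,-110,0,0,1],
  ],
)

```text
time: 19.07
eef_pos: [0.2491, 0.266, 0.2495]
tool_rot: [3.125, -0.004, 1.641]
wrist_force: [0.6, -1.1, 0.5]
width: -0.0001
```

Request:
arm_command(
  motion=[
    [0,0,0,0,1],
    [0,0,0,0,1],
    [0,0,0,0,1],
  ],
)

```text
time: 19.32
eef_pos: [0.2498, 0.2654, 0.2494]
tool_rot: [3.125, -0.003, 1.641]
wrist_force: [0.0, 0.4, -0.5]
width: 0.0001
```

Run:
```python
from h import *; from station import arm
s=view("scene","s17.png",(245,140,305,195),10)
q=[.4637,-.2325,.055]
c,n=np.cos(q[2]),np.sin(q[2]); R=np.array([[c,-n],[n,c]])
for z in(.027,.032):
    L=np.array([[.065,.095],[.065,-.095],[-.065,-.095],[-.065,.095]])@R.T+q[:2]
    print(z,((proj(s,np.c_[L,[z]*4])-[245,140]+.5)*10).round(0).tolist())
```

```text
0.027 [[153.0, 373.0], [230.0, 176.0], [514.0, 206.0], [462.0, 407.0]]
0.032 [[154.0, 362.0], [231.0, 166.0], [515.0, 196.0], [463.0, 396.0]]
```

View pics/s17.png

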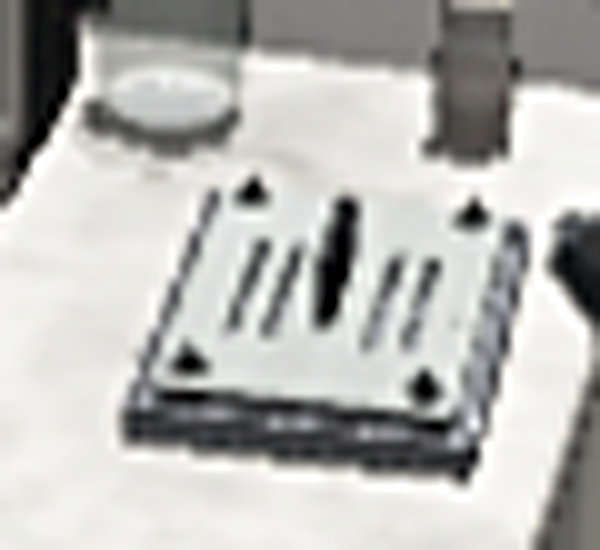

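All four posts at (252,190), (473,212), (190,360) and (425,385) stand out equally, with barbs above a level plate. The arm is clear, so I hand the job in.

Run:
```python
from station import arm
print(arm.finish_job())
```

```text
the job is handed in; nothing more can be done
None
```

I put the drain plate back on its tray and handed the job in at about 19.4 s; no verdict was reported. I gripped it by the bar, lowered it over the four posts and let go. Then I pressed each end with closed fingers.

- **Presses:** At both ends the barbs gave way at 10–11 N. A second drop in force followed at about 17 N on the +y end and about 14.5 N on the -y end. I went on to 22 N on the +y end and 20 N on the -y end. Those readings come from the end of each short move.
- **Last checks:** Both cameras show all four posts alike, with the barbs sprung out above the holes. The plate looks level and inside the tray rim. The salt shaker, glass, jar and dropper bottle look unmoved, and the arm is clear.
- **Not measured:** The 0.8 mm corner heights are too small for the cameras to resolve. That the corners are locked rests on the force drops and the visible barbs.
- **Disagreements:**
    - My first plate and tray fits differed between the two cameras by about 1–3 cm along y. Overlays and aligning over the tray settled it.
    - The final scene overlay lies about 1–2 pixels above the plate in the picture, within the calibration error.
    - The tool leaned about 0.015 rad by the end of the presses.

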